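# Knock a formed bracket out of its die

### The arm

A 7-joint arm with a two-finger parallel gripper is mounted at the origin on a cart in front of the work surface, level with it; the furniture and walls round the work are solid. World frame = base frame: x ahead of the robot, y to its left, z up, the work surface at z = 0. Lengths are in m, angles in rad, forces in N, time in s.
With the tool pointing down it reaches from about 0.425 to 0.875 m from the base axis. Payload 4.7 kg.
Tool frame: the origin (TCP) lies where the fingers leave the gripper's body, on its centre line; the fingertips stand 70 mm ahead of it and the grasp point (between the pads) lies 51 mm ahead of it; z points along the fingers, y is the line along which they close (so a half turn about z gives the same grasp; the last joint's range is limited). The gripper opens to 87 mm and grips with 3 to 60 N. Pads are 19 mm wide; open, the fingers measure 117 mm over their backs; the gripper's body (75 mm by 190 mm) begins 51 mm behind the grasp point.
Start: joints at [1.218, 0.321, -0.07, 1.45, 0.023, 1.371, -0.057], TCP at [0.233, -0.607, 0.292] pointing down, gripper open.
Joint ranges: [-2.86, 2.86], [-0.3, 2.09], [-1.38, 1.24], [0.06, 2.45], [-1.56, 4.7], [0.09, 2.05], [-2.69, 2.69]. Speed limits (rad/s): [2.57, 2.57, 3.14, 3.14, 3.14, 3.14, 3.14].

### API

Orientations are given as a rotation vector (axis times angle).
In Python, from bench import ctrl gives the robot as it stands.
- The arm moves only by the tool drive_tool, never from a script. Its argument "motion" is a list of rows, each a list of 3 entries, a list of its own where there are three numbers: the shift along the tool's x, y, z in cm, then the turn, a rotation vector about the tool's x, y, z in degrees, then the opening, from -1 (shut) to 1 (fully open). In form: [[[x, y, z], [ax, ay, az], claw], ...]. A call has 1 to 12 rows; each row shifts and turns the commanded pose from where the row before left it, along the tool's axes as they then stand; what a row does not reach is not made up. A row lasts 1/8 s, in which the tool goes at most 62.5 mm and 10.7 degrees, less where a joint would pass 70% of its speed; a pose out of reach is approached as far as the arm can. A call with a gripper value outside its range is refused whole. The fingers move at their own pace and stop on an object; "force" is the grip in N (left out, the last holds). Time passes only in rows, so rows that do not move let the fingers close. It gives the time, the measured TCP pose, the force, the opening and the grip force at its end, in the units of the state.
- ctrl.get_state(): the state, without advancing time (a new reading comes with each control period).
- ctrl.get_image(name): name is "scene" or "top" or "wrist"; returns the picture (400x640x3 uint8, red, green, blue); there is no depth.
- ctrl.calibration(name): a dict with "K" (3x3 intrinsics, pixels), "distortion" ([k1, k2, p1, p2, k3] as OpenCV has them; the pictures are not rectified), "origin" and "attitude" of the camera in the world; the wrist camera has in their place "tool_from_camera" (4x4, takes a point from camera to tool coordinates, whose origin is the TCP and whose axes are the flange's). Camera axes: x right, y up, looking along -z (the intrinsics and any distortion apply to the point x, -y, -z); pixel columns grow to the right and rows downward; lengths in m; the calibration is good to about 2 mm. A picture is of the moment at which its call begins: read the wrist's pose just before it. calibration takes no time and is no camera call.
- ctrl.close_job(): hands the job in; it is judged then, once.
The state is a dict: "time": time; "joint_positions": joint angles; "qd": joint speeds; "joint_torque": joint torques, N m; "position": TCP position; "tool_rot": TCP orientation; "ft_force": force on the tool from outside, world axes, zero at the start; "torque": the same for the moment, N m; "grip_width": opening from 0.0 (shut) to 1.0 (fully open); "grip_force": force on a finger pad.
Only numpy, scipy, OpenCV 4.12 (cv2) and the standard library are available. Lean on these libraries where they do the work, as an engineer would, in place of code of your own. Each camera call takes 0.05 s, during which the arm holds its last target. There are 200 camera calls.

### The job

A folded shelf bracket is sunk in the cavity of the bench die. Press the die's lever fully down so that the ejector raises the bracket out of the cavity, push the bracket along (slide it, do not lift it) until all of it lies flat on the outfeed shelf beside the die, then bring the lever fully back up so the die is ready for the next blank. Leave the other things where they are.

Things in the scene. Friction and masses are not known exactly. Their poses are not given: they have to be found in the camera images.
- die: Dark forming die 160 (x) x 150 (y) mm with attached outfeed shelf, fixed. Origin: on the worktop under the cavity's centre; x across, y along, z up. Flat top at z 60 mm. Cavity 137 (x) x 104 (y) mm, 24 mm deep over the steel ejector plate at rest. A core block level with the top fills its corner x -68 to 6, y -52 to 8 mm. Shelf on the -y side, lever on the +y side.
- shelf_centre (a point): Middle of the outfeed shelf's top: a flat aluminium sheet without rims, joined to the die. In the die's frame this point is (0, -155, 59) mm; the shelf covers x -80 to 80, y -235 to -75 mm, 1 mm below the die's top.
- lever_pivot (a point): Pivot of the ejector lever, at (0, 86, 47) mm in the die's frame; it turns about the die's x axis and its arm points to +y. The lugs round it (x within 26, y 74 to 98 mm) stay below the die's top.
- lever (a joint): Ejector lever, rad: 0 fully up (start), 0.40 fully down, stops at both ends. At q the arm stands 0.50 - q above level. It raises the ejector plate 66 mm per rad: level with the die's top at 0.364, 2.4 mm above it when fully down. Stays where it is left (friction); pressing or lifting the handle takes 3 to 8 N.
- lever_grip (a point): Centre of the lever's handle, a black flat paddle at the end of the arm: 24 mm wide (along the die's x), 14 mm thick, 50 mm long along the arm, centre 115 mm from the pivot; 102 mm above the worktop when up, 58 mm when down. Can be pressed from above, or pinched from above across its 24 mm width.
- bracket: Light metal L bracket lying on its edge, 95 x 130 x 22 mm high, 2-3 mm strip, about 0.16 kg. Origin: centre of its outline, underside. Own frame, mm: long leg a wall at x -46, y -65 to 65, flat outer face to -x; short leg at y 63, x -45 to 48; gusset at z 10-12 between. In the die its +x points to the shelf (die's -y), its +y along the die's +x; its top is 2 mm below the die's top.
- bracket_heel (a point): Underside of the bracket's outer corner where the legs meet: bracket frame (-47, 65, 0) mm.
- bracket_long_end (a point): Underside of the free end of the bracket's long leg: bracket frame (-47, -65, 0) mm.
- bracket_short_end (a point): Underside of the free end of the bracket's short leg: bracket frame (48, 65, 0) mm.
- screwdriver: Bystander: big screwdriver (221 x 33 x 32 mm) lying beside the outfeed shelf. Origin under its centre.
- tape_measure: Bystander: tape measure (33 x 71 x 62 mm high) near the lever. Origin under its centre.
- masking_tape: Bystander: roll of masking tape lying flat, 106 mm across, 25 mm high. Origin under its centre.
- marker: Bystander: marker pen, 135 mm long. Origin under its centre.
There are look-alikes about, which are no part of the job. Leave any red look-alike of the bracket alone.

How it is judged:
By the outcome, as a careful person would: the job done as asked, in the order asked, and still so for the second after the job is handed in, with the robot touching nothing.
It also fails if it takes over 59 s, if anything falls off the work surface, if the arm or the gripper's body presses on something with over 40 N, if the wrist force passes 120 N, or if a joint passes its speed limit or range.

## Working session

There is one attempt and no reset: what is moved stays moved. The work goes in short steps, Python scripts to look and compute and a tool call to move; the robot and the scene stay as the last step left them, time stands still between calls to the robot, and variables do not carry over. Pictures are saved under pics/ and viewed, at most 10 in all, crops included, and the job is handed in when it is done.

Besides the shell and the picture viewer there is one more tool, called after "Call:" in YAML: its name, and indented under it one key for each argument. drive_tool: Moves the arm, as the interface text tells. Its arguments: {"type":"object","properties":{"motion":{"type":"array","items":{"type":"array"}},"force":{"type":"number"}},"required":["motion"]}

```bash
mkdir -p pics; cat > h.py <<'E'
import numpy as np, cv2
from scipy.spatial.transform import Rotation as R
from bench import ctrl
def snap(n,f):
    im=ctrl.get_image(n); cv2.imwrite('pics/'+f,im[:,:,::-1]); return im
def rotm(a):
    a=np.array(a,float)
    if a.shape==(3,3): return a
    return (R.from_rotvec(a) if a.size==3 else R.from_quat(a)).as_matrix()
def cam(n,s=None):
    c=ctrl.calibration(n)
    if 'origin' in c: o=np.array(c['origin']);A=rotm(c['attitude'])
    else:
        s=s or ctrl.get_state(); T=np.array(c['tool_from_camera']); Rt=rotm(s['tool_rot'])
        o=np.array(s['position'])+Rt@T[:3,3]; A=Rt@T[:3,:3]
    return np.array(c['K']),np.array(c['distortion'],float),o,A
def px2pl(C,uv,z):
    K,D,o,A=C
    p=cv2.undistortPoints(np.array(uv,float).reshape(-1,1,2),K,D).reshape(-1,2)
    d=np.c_[p[:,0],-p[:,1],-np.ones(len(p))]@A.T
    return o+d*((z-o[2])/d[:,2:])
def proj(C,P):
    K,D,o,A=C
    q=(np.atleast_2d(P)-o)@A; q=q*[1,-1,-1]
    return cv2.projectPoints(q,np.zeros(3),np.zeros(3),K,D)[0].reshape(-1,2)
E
python3 - <<'E'
from h import *
a=snap('top','top1.png');b=snap('scene','sc1.png')
print(ctrl.calibration('top'));print(ctrl.calibration('scene'));print(ctrl.calibration('wrist'));print(ctrl.get_state())
E
```

```text
{'K': array([[445.14398725,   0.        , 323.31181439],
       [  0.        , 445.14398725, 199.07483696],
       [  0.        ,   0.        ,   1.        ]]), 'distortion': array([0.02141728, 0.        , 0.        , 0.        , 0.        ]), 'origin': array([ 0.17235984, -0.3208455 ,  1.19601376]), 'attitude': array([ 0.30119559, -0.21227862, -1.17858382])}
{'K': array([[509.63979687,   0.        , 327.53993953],
       [  0.        , 509.63979687, 204.00097646],
       [  0.        ,   0.        ,   1.        ]]), 'distortion': array([-0.10613586,  0.        ,  0.        ,  0.        ,  0.        ]), 'origin': array([-0.15446282, -1.43544546,  0.97312187]), 'attitude': array([ 0.99232823, -0.279335  , -0.45686387])}
{'K': array([[358.07931171,   0.        , 316.84090292],
       [  0.        , 358.07931171, 194.90527396],
       [  0.        ,   0.        ,   1.        ]]), 'distortion': array([0.02117318, 0.        , 0.        , 0.        , 0.        ]), 'tool_from_camera': array([[-1.01890075e-03,  9.52994750e-01,  3.02985097e-01,
         8.35444889e-02],
       [ 9.99999447e-0
[... 240 characters left out ...]
e': 0.1, 'joint_positions': array([ 1.21813739,  0.32175283, -0.07011535,  1.45159081,  0.02263138,
        1.37077882, -0.05692629]), 'qd': array([ 0.0005656 , -0.0016666 ,  0.00092004, -0.00348032, -0.00140633,
       -0.00030785, -0.00042958]), 'joint_torque': array([ 1.33320050e-04, -4.92570555e+01, -4.05267393e-01, -3.13399494e+01,
       -6.41032867e-02,  3.94491095e-02,  9.64268384e-05]), 'position': array([ 0.23291595, -0.60642364,  0.29124947]), 'tool_rot': array([-3.08724677e+00, -5.72630477e-01,  6.75466244e-04]), 'ft_force': array([-0.18977023, -0.54713969, -0.17146444]), 'torque': array([ 0.05045561, -0.01019962, -0.02324218]), 'grip_force': 0.0, 'grip_width': 1.002251341294872}
```

View pics/top1.png

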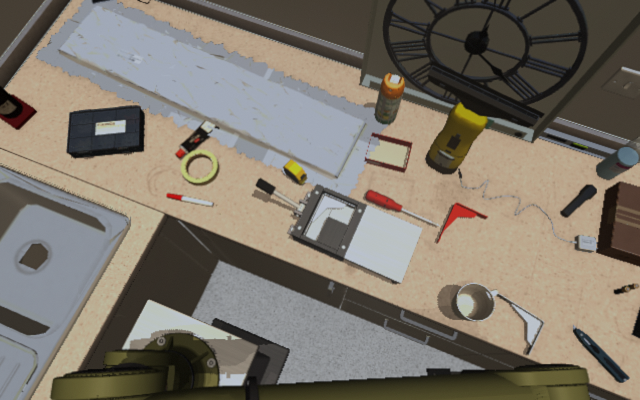

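View pics/sc1.png

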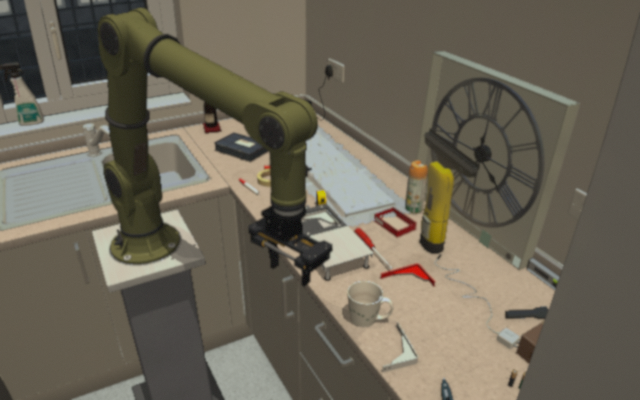

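The top view shows the die near (330,218), the shelf at (383,243), the lever handle at (264,187) and the red look-alike at (460,218). I'll zoom in there.

```bash
python3 - <<'E'
import cv2
im=cv2.imread('pics/top1.png')[165:295,245:435]
cv2.imwrite('pics/crop1.png',cv2.resize(im,None,fx=4,fy=4,interpolation=cv2.INTER_CUBIC))
E
```

```text
(no output)
```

View pics/crop1.png

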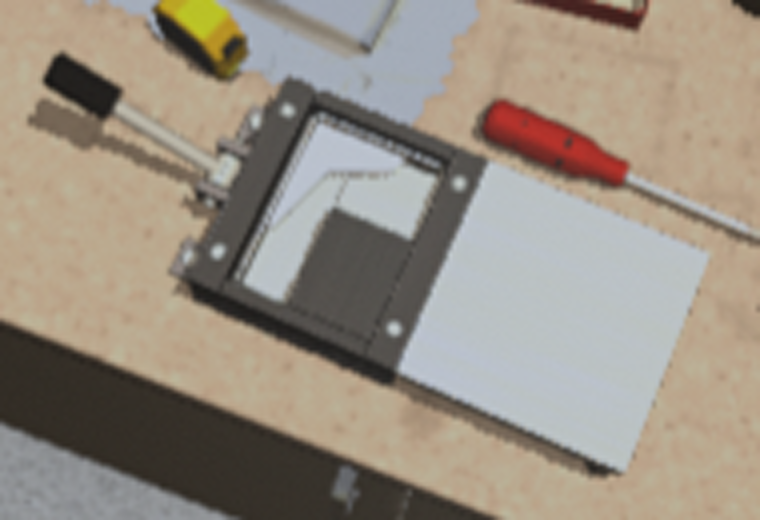

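```bash
cat >> h.py <<'E'
def rigid(L,W):  # 2D fit W = c + R(th) L
    L=np.array(L);W=np.array(W)[:,:2];l=L-L.mean(0);w=W-W.mean(0)
    th=np.arctan2((l[:,0]*w[:,1]-l[:,1]*w[:,0]).sum(),(l*w).sum())
    M=np.array([[np.cos(th),-np.sin(th)],[np.sin(th),np.cos(th)]])
    c=W.mean(0)-M@L.mean(0); return c,th,np.linalg.norm(W-(c+L@M.T),axis=1)
E
python3 - <<'E'
from h import *
C=cam('top')
p=np.array([(290,78),(487,163),(708,255),(627,472),(398,373),(190,283)])/4+[245,165]
W=px2pl(C,p,.06)
L=np.array([(80,75),(80,-75),(80,-235),(-80,-235),(-80,-75),(-80,75)])/1000
c,th,r=rigid(L,W);print(c,th,np.degrees(th),r)
M=R.from_rotvec([0,0,th]).as_matrix()
print('handle img',px2pl(C,[[245+83/4,165+86/4]],.107),'model',c+(M@[0,.187,0])[:2])
for n,q in dict(hand=(0,.187),end=(0,-.155),farend=(0,-.235),bend=(0,.052)).items(): 
    v=c+(M@[*q,0])[:2]; print(n,v,np.linalg.norm(v))
print(R.from_rotvec(ctrl.get_state()['tool_rot']).as_matrix())
E
```

```text
[ 0.50767191 -0.21420383] -0.039469631491490936 -2.261443303399075 [0.00254836 0.00205677 0.00342134 0.00248236 0.00135815 0.00214104]
handle img [[ 0.51751355 -0.02825662  0.107     ]] model [ 0.51505082 -0.02734947]
hand [ 0.51505082 -0.02734947] 0.5157764435895373
end [ 0.50155571 -0.36908312] 0.6227202231573316
farend [ 0.49839896 -0.44902081] 0.6708362020859171
bend [ 0.5097238  -0.16224433] 0.5349220297207069
[[ 9.33480895e-01  3.58626385e-01 -7.30946176e-04]
 [ 3.58627112e-01 -9.33479562e-01  1.58161292e-03]
 [-1.15115193e-04 -1.73854256e-03 -9.99998482e-01]]
```

Call:
drive_tool:
  motion:
    - [[0,0,0],[0,0,-9.53],-1]
    - [[0,0,0],[0,0,-9.53],-1]
    - [[0,0,0],[0,0,-9.53],-1]
    - [[0,0,0],[0,0,-9.53],-1]
    - [[0,0,0],[0,0,-9.53],-1]
    - [[0,0,0],[0,0,-9.53],-1]
    - [[0,0,0],[0,0,-9.53],-1]

```text
time: 0.98
position: [0.233, -0.6065, 0.2916]
tool_rot: [-2.258, -2.182, -0.001]
ft_force: [-0.2, -0.4, -0.7]
grip_width: 0.289
grip_force: 0.0
```

Call:
drive_tool:
  motion:
    - [[4,1.8,0],[0,0,0],-1]
    - [[4,1.8,0],[0,0,0],-1]
    - [[4,1.8,0],[0,0,0],-1]
    - [[4,1.8,0],[0,0,0],-1]
    - [[4,1.8,0],[0,0,0],-1]
    - [[4,1.8,0],[0,0,0],-1]
    - [[4,1.8,0],[0,0,0],-1]
    - [[4,1.8,0],[0,0,0],-1]
    - [[4,1.8,0],[0,0,0],-1]
    - [[4,1.8,0],[0,0,0],-1]
    - [[4,1.8,0],[0,0,0],-1]
    - [[0,0,0],[0,0,0],-1]

```text
time: 2.48
position: [0.4497, -0.171, 0.2922]
tool_rot: [-2.257, -2.185, -0.001]
ft_force: [-1.7, -0.7, 0.3]
grip_width: 0.008
grip_force: 0.0
```

```bash
cat >> h.py <<'E'
def die(c,th,P):
    return R.from_rotvec([0,0,-th]).apply(np.atleast_2d(P)-[c[0],c[1],0])
C0=np.array([.50767,-.21420]);TH=-.03947
def st():
    s=ctrl.get_state();m=R.from_rotvec(s['tool_rot']).as_matrix()
    print('t',s['time'],'die mm',(die(C0,TH,s['position'])*1000).round(1),'tool y ang vs die',np.degrees(np.arctan2(m[1,1],m[0,1])-TH).round(2),'z',m[:,2].round(3),'F',np.round(s['ft_force'],1),'g',s['grip_width'],s['grip_force'])
E
python3 - <<'E'
from h import *
st(); snap('wrist','w1.png'); print(ctrl.get_state()['joint_positions'])
E
```

```text
t 2.475 die mm [[-59.6  40.8 292.2]] tool y ang vs die 0.4 z [ 0.     0.001 -1.   ] F [-1.7 -0.7  0.3] g 0.008073957669886776 0.0
[ 0.92937615 -0.01993455 -0.60222588  1.83588498 -0.01129845  1.32248747
  0.29400157]
```

View pics/w1.png

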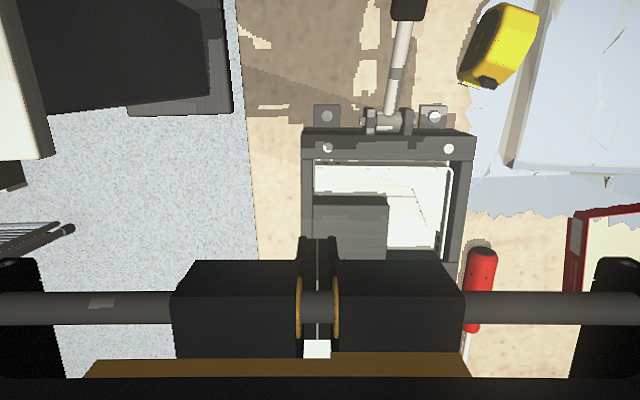

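The wrist view shows the die cavity at (380,205) with the bracket sunk and the lever arm running up to the handle at (408,5). I'm moving on to above the handle.

Call:
drive_tool:
  motion:
    - [[2.4,1.5,0],[0,0,0],-1]
    - [[2.4,1.5,0],[0,0,0],-1]
    - [[2.4,1.5,0],[0,0,0],-1]
    - [[2.4,1.5,0],[0,0,0],-1]
    - [[0,0,0],[0,0,0],-1]

```text
time: 3.15
position: [0.5125, -0.0807, 0.2919]
tool_rot: [-2.262, -2.179, -0.001]
ft_force: [-0.2, 0.0, 0.8]
grip_width: 0.008
grip_force: 0.0
```

```bash
python3 - <<'E'
from h import *
st(); snap('wrist','w2.png')
C=cam('wrist')
print(proj(C,[[*(C0+(R.from_rotvec([0,0,TH]).apply([x/1000,y/1000,0]))[:2]),z/1000] for x,y,z in [(80,75,60),(-80,75,60),(0,187,109),(12,210,121),(-12,210,121)]]).round())
E
```

```text
t 3.15 die mm [[ -0.4 133.6 291.9]] tool y ang vs die 0.1 z [-0.     0.001 -1.   ] F [-0.2  0.   0.8] g 0.007818065371665439 0.0
[[400. 232.]
 [237. 232.]
 [319. 121.]
 [336.  89.]
 [302.  89.]]
```

View pics/w2.png

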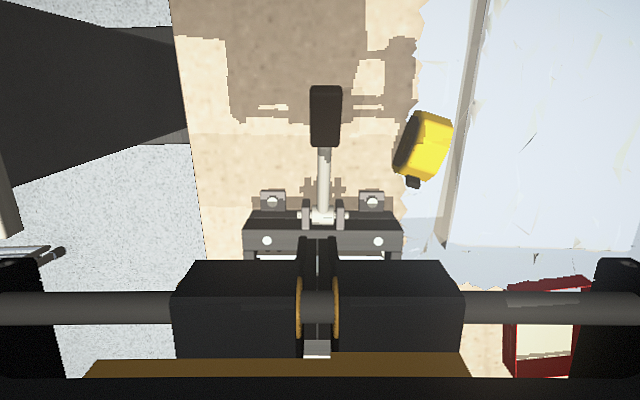

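The handle is centred at (326,115), about 5 mm right of the prediction. I'll shift by that much, descend and press.

Call:
drive_tool:
  motion:
    - [[2.8,0.25,0],[0,0,0],-1]
    - [[2.8,0.25,1],[0,0,0],-1]
    - [[0,0,3],[0,0,0],-1]
    - [[0,0,3],[0,0,0],-1]
    - [[0,0,2],[0,0,0],-1]
    - [[0,0,1],[0,0,0],-1]
    - [[0,0,1],[0,0,0],-1]
    - [[0,0,1],[0,0,0],-1]
    - [[0,0,1],[0,0,0],-1]

```text
time: 4.32
position: [0.5209, -0.0255, 0.1637]
tool_rot: [2.264, 2.175, 0.004]
ft_force: [-0.6, 1.1, 6.8]
grip_width: 0.003
grip_force: 3.0
```

Call:
drive_tool:
  motion:
    - [[0,0,0.7],[0,0,0],-1]
    - [[0,0,0.7],[0,0,0],-1]
    - [[0,0,0.7],[0,0,0],-1]
    - [[0,0,0.5],[0,0,0],-1]
    - [[0,0,0],[0,0,0],-1]

```text
time: 4.95
position: [0.5207, -0.0251, 0.1373]
tool_rot: [2.263, 2.176, 0.004]
ft_force: [0.8, -0.1, 2.7]
grip_width: 0.007
grip_force: 1.2
```

```bash
sed -i 's/^C0=.*/C0=np.array([.5100,-.2142]);TH=-.047/' h.py; python3 -c "
from h import *
st()"
```

```text
t 4.95 die mm [[  1.8 189.4 137.3]] tool y ang vs die 0.44 z [ 0.003  0.    -1.   ] F [ 0.8 -0.1  2.7] g 0.0072916339770961285 1.2180186992918607
```

Tip is at about 67 mm; press gently to the stop.

Call:
drive_tool:
  motion:
    - [[0,0,0.2],[0,0,0],-1]
    - [[0,0,0.2],[0,0,0],-1]
    - [[0,0,0.2],[0,0,0],-1]
    - [[0,0,0],[0,0,0],-1]

```text
time: 5.45
position: [0.521, -0.0247, 0.1343]
tool_rot: [2.263, 2.176, 0.002]
ft_force: [-6.9, 2.6, 26.9]
grip_width: 0.007
grip_force: 13.3
```

At the stop (27 N). Retreat, open, and move behind the bracket.

Call:
drive_tool:
  motion:
    - [[0,0,-1],[0,0,0],-1]
    - [[0,0,-4],[0,0,0],1]
    - [[0,0,-4],[0,0,0],1]
    - [[-3,0.2,0],[0,0,0],1]
    - [[-3,0.2,0],[0,0,0],1]
    - [[-3,0.2,0],[0,0,0],1]
    - [[-2.4,0,0],[0,0,0],1]
    - [[0,0,0],[0,0,0],1]
    - [[0,0,0],[0,0,0],1]

```text
time: 6.58
position: [0.5207, -0.1388, 0.2201]
tool_rot: [-2.264, -2.177, -0.0]
ft_force: [0.0, -0.6, 0.1]
grip_width: 0.835
grip_force: 0.0
```

```bash
python3 - <<'E'
from h import *
st(); snap('wrist','w3.png')
C=cam('wrist')
print(proj(C,[[*(C0+(R.from_rotvec([0,0,TH]).apply([x/1000,y/1000,0]))[:2]),z/1000] for x,y,z in [(80,75,60),(-80,75,60),(65,48,84),(-65,48,84),(65,-47,84)]]).round())
E
```

```text
t 6.575 die mm [[  7.2  75.9 220.1]] tool y ang vs die 0.46 z [-0.     0.001 -1.   ] F [ 0.  -0.6  0.1] g 0.8354504942921309 0.0
[[415. 202.]
 [199. 200.]
 [399. 249.]
 [214. 248.]
 [390. 360.]]
```

View pics/w3.png

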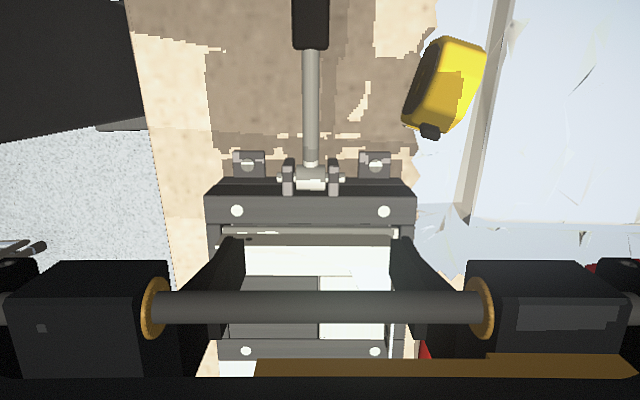

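The ejector and bracket look raised: the wall is at row ~246 between the fingers, as predicted. Descending behind it, then pushing in −y.

Call:
drive_tool:
  motion:
    - [[0,0,2],[0,0,0],1]
    - [[0,0,3],[0,0,0],1]
    - [[0,0,2],[0,0,0],1]
    - [[0,0,1],[0,0,0],1]
    - [[0,0,0],[0,0,0],1]
    - [[0,0,0],[0,0,0],1]

```text
time: 7.38
position: [0.5215, -0.1398, 0.1411]
tool_rot: [2.264, 2.176, 0.001]
ft_force: [-0.2, 0.2, -0.6]
grip_width: 1.0
grip_force: 0.0
```

Call:
drive_tool:
  motion:
    - [[-0.8,0,0],[0,0,0],1]
    - [[-0.8,0,0],[0,0,0],1]
    - [[-0.8,0,0],[0,0,0],1]
    - [[-0.8,0,0],[0,0,0],1]
    - [[-0.8,0,0],[0,0,0],1]
    - [[-0.8,0,0],[0,0,0],1]
    - [[0,0,0],[0,0,0],1]

```text
time: 8.25
position: [0.5187, -0.189, 0.1401]
tool_rot: [2.266, 2.175, -0.001]
ft_force: [-0.3, -0.4, 0.0]
grip_width: 0.999
grip_force: 0.0
```

```bash
python3 - <<'E'
from h import *
st(); snap('top','t2.png')
im=cv2.imread('pics/t2.png')[165:295,245:435]
cv2.imwrite('pics/c2.png',cv2.resize(im,None,fx=4,fy=4,interpolation=cv2.INTER_CUBIC))
E
```

```text
t 8.25 die mm [[  7.5  25.5 140.1]] tool y ang vs die 0.34 z [-0.    -0.001 -1.   ] F [-0.3 -0.4  0. ] g 0.9993094836830093 0.0
```

View pics/c2.png

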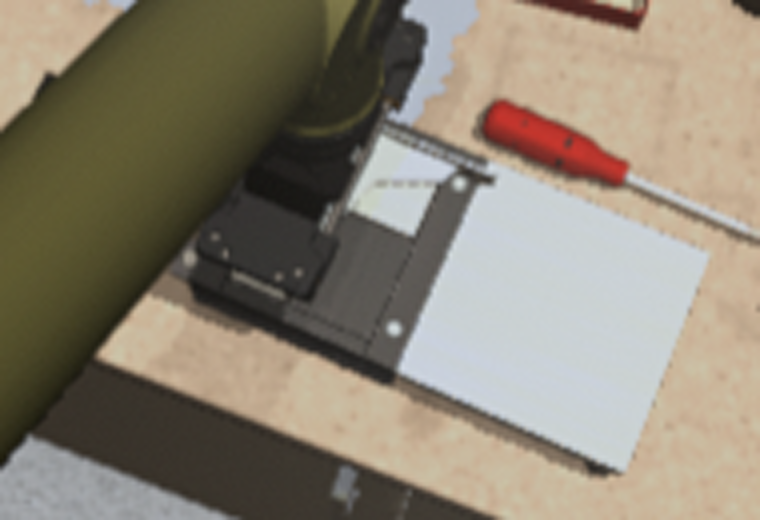

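The short leg now reaches past the die's edge at (490,182) and stays parallel, so I'm continuing the push.

Call:
drive_tool:
  motion:
    - [[-1,0,0],[0,0,0],1]
    - [[-1,0,0],[0,0,0],1]
    - [[-1,0,0.1],[0,0,0],1]
    - [[-1,0,0.1],[0,0,0],1]
    - [[-1,0,0],[0,0,0],1]
    - [[-1,0,0],[0,0,0],1]
    - [[-1,0,0],[0,0,0],1]
    - [[-1,0,0],[0,0,0],1]
    - [[-1,0,0],[0,0,0],1]
    - [[-1,0,0],[0,0,0],1]
    - [[-1,0,0],[0,0,0],1]
    - [[-0.6,0,0],[0,0,0],1]

```text
time: 9.8
position: [0.5142, -0.3046, 0.1382]
tool_rot: [2.266, 2.176, -0.0]
ft_force: [0.5, 0.4, -0.2]
grip_width: 1.002
grip_force: 0.3
```

Call:
drive_tool:
  motion:
    - [[-0.4,0,0],[0,0,0],1]
    - [[-0.3,0,0],[0,0,0],1]
    - [[0,0,0],[0,0,0],1]
    - [[0,0,0],[0,0,0],1]

```text
time: 10.3
position: [0.5141, -0.3107, 0.1384]
tool_rot: [2.265, 2.177, -0.0]
ft_force: [0.0, 0.4, 0.7]
grip_width: 0.997
grip_force: 0.0
```

```bash
python3 - <<'E'
from h import *
st(); snap('top','t3.png')
im=cv2.imread('pics/t3.png')[165:295,245:435]
cv2.imwrite('pics/c3.png',cv2.resize(im,None,fx=4,fy=4,interpolation=cv2.INTER_CUBIC))
E
```

```text
t 10.3 die mm [[  8.7 -96.2 138.4]] tool y ang vs die 0.43 z [ 0. -0. -1.] F [0.  0.4 0.7] g 0.9968992542136749 0.0
```

View pics/c3.png

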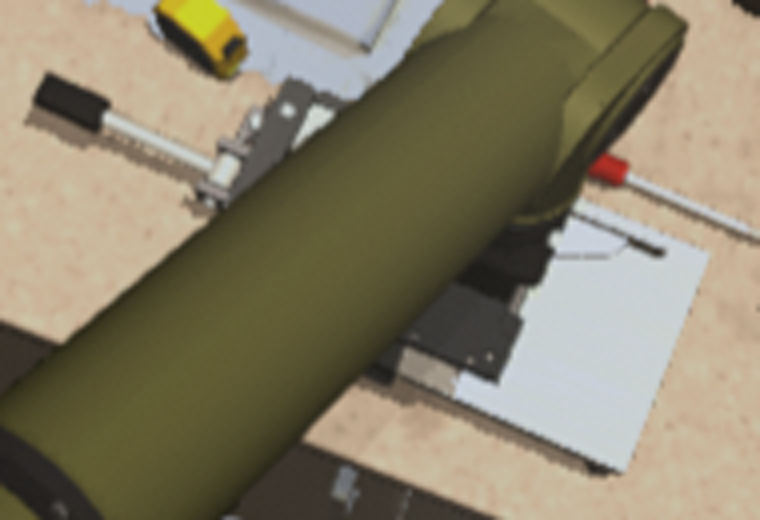

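```bash
python3 - <<'E'
from h import *
C=cam('top')
print('short end',die(C0,TH,px2pl(C,np.array([[663,252]])/4+[245,165],.081))*1000)
print('shelf far corner',die(C0,TH,px2pl(C,np.array([[708,255],[627,472]])/4+[245,165],.059))*1000)
print('handle down ctr',die(C0,TH,px2pl(C,np.array([[72,101]])/4+[245,165],.065))*1000)
W=cam('wrist',dict(position=[.5125,-.0807,.2919],tool_rot=[-2.262,-2.179,-.001]))
print('tape',die(C0,TH,px2pl(W,[[393,172],[406,187],[415,110],[450,125]],.03))*1000)
E
```

```text
short end [[  59.62415036 -202.3769716    81.        ]]
shelf far corner [[  77.79790177 -231.82792108   59.        ]
 [ -78.50644768 -234.12326923   59.        ]]
handle down ctr [[ -1.33795095 199.82012599  65.        ]]
tape [[ 73.20837977 130.01392007  30.        ]
 [ 87.70248099 114.27922483  30.        ]
 [ 89.77727531 191.42056704  30.        ]
 [125.03157078 177.41052797  30.        ]]
```

Call:
drive_tool:
  motion:
    - [[1,0,0],[0,0,0],1]
    - [[1,0,0],[0,0,0],1]
    - [[0,0,-2],[0,0,0],1]
    - [[0,0,-4],[0,0,0],1]
    - [[4,0,-4],[0,0,0],1]
    - [[4,0,0],[0,0,0],0.15]
    - [[4,0,0],[0,0,0],0.15]
    - [[4,0,0],[0,0,0],0.15]
    - [[4,0,0],[0,0,0],0.15]
    - [[4,0,0],[0,0,0],0.15]
    - [[0,0,0],[0,0,0],0.15]

```text
time: 11.72
position: [0.5249, -0.0466, 0.2401]
tool_rot: [2.256, 2.184, 0.003]
ft_force: [-1.2, -0.6, 0.3]
grip_width: 0.581
grip_force: 0.0
```

```bash
python3 - <<'E'
from h import *
st(); snap('top','t4.png');snap('wrist','w4.png')
W=cam('wrist')
print(proj(W,[[*(C0+(R.from_rotvec([0,0,TH]).apply([x/1000,y/1000,0]))[:2]),z/1000] for x,y,z in [(12,200,65),(-12,200,65)]]).round())
a=cv2.resize(cv2.imread('pics/t4.png')[165:295,245:435],None,fx=3,fy=3,interpolation=cv2.INTER_CUBIC)
b=cv2.imread('pics/w4.png')[0:210,35:605]
cv2.imwrite('pics/c4.png',np.vstack([a,b]))
E
```

```text
t 11.725 die mm [[  7.  168.1 240.1]] tool y ang vs die 0.82 z [ 0.002 -0.    -1.   ] F [-1.2 -0.6  0.3] g 0.580638105635215 0.0
[[324. 147.]
 [292. 147.]]
```

View pics/c4.png

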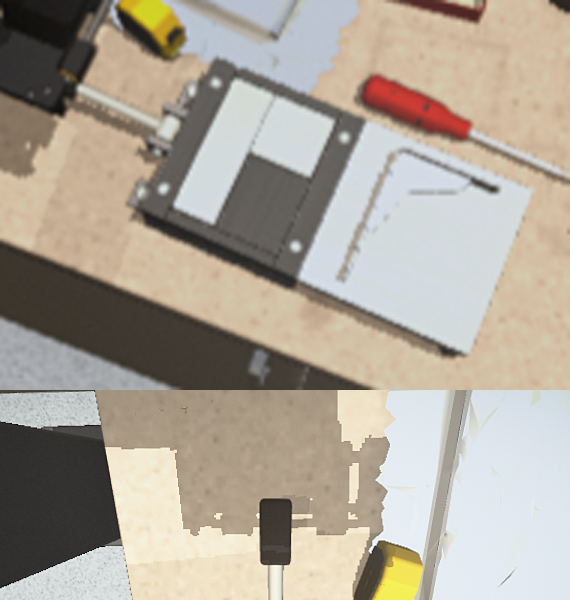

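The bracket lies wholly on the shelf (heel (393,150), long end (342,280), short end (497,190)). The handle is at (311,142) in the wrist view, so pinch it.

Call:
drive_tool:
  motion:
    - [[1.6,-0.25,2],[0,0,0],0.15]
    - [[1.6,-0.25,3],[0,0,0],0.15]
    - [[0,0,3],[0,0,0],0.15]
    - [[0,0,3],[0,0,0],0.15]
    - [[0,0,1.7],[0,0,0],0.15]
    - [[0,0,0],[0,0,0],0.15]
    - [[0,0,0],[0,0,0],-1]
    - [[0,0,0],[0,0,0],-1]
    - [[0,0,0],[0,0,0],-1]
    - [[0,0,0],[0,0,0],-1]
  force: 25

```text
time: 13.08
position: [0.5211, -0.0188, 0.1118]
tool_rot: [2.265, 2.176, 0.001]
ft_force: [0.0, 0.1, 1.9]
grip_width: 0.274
grip_force: 25.0
```

```bash
python3 -c "
from h import *
st()"
```

```text
t 13.075 die mm [[  1.9 195.7 111.8]] tool y ang vs die 0.41 z [ 0.001 -0.    -1.   ] F [0.  0.1 1.9] g 0.273616897867019 24.998690793290734
```

Call:
drive_tool:
  motion:
    - [[-0.05,0,-0.55],[0,0,0],-1]
    - [[-0.1,0,-0.55],[0,0,0],-1]
    - [[-0.1,0,-0.5],[0,0,0],-1]
    - [[-0.15,0,-0.5],[0,0,0],-1]
    - [[-0.15,0,-0.5],[0,0,0],-1]
    - [[-0.2,0,-0.5],[0,0,0],-1]
    - [[-0.2,0,-0.5],[0,0,0],-1]
    - [[-0.2,0,-0.5],[0,0,0],-1]
    - [[0,0,0],[0,0,0],-1]

```text
time: 14.2
position: [0.5205, -0.0311, 0.153]
tool_rot: [2.265, 2.175, -0.001]
ft_force: [3.5, -2.8, 0.6]
grip_width: 0.273
grip_force: 25.0
```

Call:
drive_tool:
  motion:
    - [[-0.05,0,-0.2],[0,0,0],-1]
    - [[0,0,-0.2],[0,0,0],-1]
    - [[0,0,-0.2],[0,0,0],-1]
    - [[0,0,0],[0,0,0],-1]

```text
time: 14.7
position: [0.5202, -0.0317, 0.155]
tool_rot: [2.265, 2.176, 0.003]
ft_force: [15.1, -3.3, -29.6]
grip_width: 0.273
grip_force: 25.0
```

At the upper stop (30 N). Relax, release, retreat and check.

Call:
drive_tool:
  motion:
    - [[0,0,0.2],[0,0,0],-1]
    - [[0,0,0],[0,0,0],0.2]
    - [[0,0,0],[0,0,0],0.2]
    - [[0,0,0],[0,0,0],0.2]
    - [[0,0,-2],[0,0,0],0.2]
    - [[0,0,-3],[0,0,0],0.2]
    - [[0,0,-5],[0,0,0],0.2]
    - [[-5,-3,0],[0,0,0],0.2]
    - [[-5,-3,0],[0,0,0],0.2]
    - [[0,0,0],[0,0,0],0.2]
    - [[0,0,0],[0,0,0],0.2]

```text
time: 16.08
position: [0.4564, -0.1277, 0.2565]
tool_rot: [2.265, 2.177, 0.0]
ft_force: [1.6, 0.9, 0.1]
grip_width: 0.595
grip_force: 0.0
```

```bash
python3 - <<'E'
from h import *
st(); snap('top','t5.png');snap('wrist','w5.png')
W=cam('wrist'); M=R.from_rotvec([0,0,TH])
for q in (0,.03,.06,.1):
    a=.5-q;print(q,proj(W,[[*(C0+M.apply([x/1000,(86+140*np.cos(a)-7*np.sin(a))/1000,0])[:2]),(47+140*np.sin(a)+7*np.cos(a))/1000] for x in(-10,14)]).round(1))
a=cv2.resize(cv2.imread('pics/t5.png')[165:295,245:435],None,fx=3,fy=3,interpolation=cv2.INTER_CUBIC)
b=cv2.imread('pics/w5.png')[0:210,35:605]
cv2.imwrite('pics/c5.png',np.vstack([a,b]))
E
```

```text
t 16.075 die mm [[-57.6  83.9 256.5]] tool y ang vs die 0.41 z [ 0.  0. -1.] F [1.6 0.9 0.1] g 0.595305219818483 0.0
0 [[401.6  13.4]
 [443.6  13.6]]
0.03 [[400.5  10.4]
 [442.   10.6]]
0.06 [[399.4   7.7]
 [440.3   7.9]]
0.1 [[397.9   4.6]
 [438.1   4.7]]
```

View pics/c5.png

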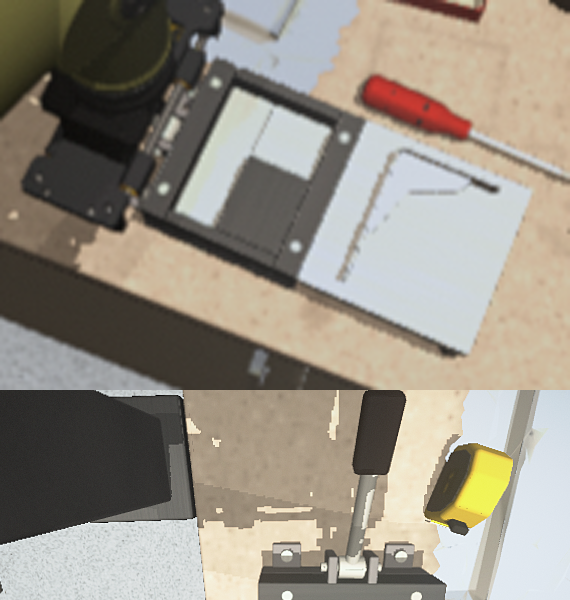

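The bracket is unmoved. To verify the lever is fully up, I'll go back to the earlier viewpoint (w2) and compare pixels.

Call:
drive_tool:
  motion:
    - [[0,0,-3.5],[0,0,0],-1]
    - [[2.5,2.7,0],[0,0,0],-1]
    - [[2.5,2.7,0],[0,0,0],-1]
    - [[0,0,0],[0,0,0],-1]
    - [[0,0,0],[0,0,0],-1]
    - [[0,0,0],[0,0,0],-1]

```text
time: 16.92
position: [0.5117, -0.081, 0.2911]
tool_rot: [-2.266, -2.176, 0.001]
ft_force: [0.0, -0.4, 0.1]
grip_width: 0.033
grip_force: 0.0
```

```bash
python3 - <<'E'
from h import *
st(); s=ctrl.get_state();print(s['position'],s['tool_rot']); b=snap('wrist','w6.png')
a=cv2.imread('pics/w2.png')[:,:,::-1]
W0=cam('wrist',dict(position=[.5125,-.0807,.2919],tool_rot=[-2.262,-2.179,-.001]))
W1=cam('wrist',s);M=R.from_rotvec([0,0,TH])
for im,W in((a,W0),(b,W1)):
    m=(im.max(2)<60).astype(np.uint8); m[200:]=0;m[:,:260]=0;m[:,370:]=0
    n,l,S,c=cv2.connectedComponentsWithStats(m);k=1+S[1:,4].argmax();print(S[k],c[k])
    for q in(0,.05,.1):
        t=.5-q;print(q,proj(W,[[*(C0+M.apply([.002,(86+r*np.cos(t)-7*np.sin(t))/1000,0])[:2]),(47+r*np.sin(t)+7*np.cos(t))/1000] for r in(140,90)]).round(1).tolist())
E
```

```text
t 16.925 die mm [[ -4.5 133.2 291.1]] tool y ang vs die 0.38 z [-0.001 -0.001 -1.   ] F [ 0.  -0.4  0.1] g 0.03302788851556675 0.0
[ 0.51172394 -0.08096748  0.29106351] [-2.26577630e+00 -2.17612425e+00  1.34121549e-03]
[310  86  32  61 545] [322.36330275 102.59449541]
0 [[326.3, 98.4], [324.6, 153.1]]
0.05 [[326.1, 93.0], [324.6, 149.3]]
0.1 [[326.0, 88.2], [324.5, 145.9]]
[311  85  32  61 498] [322.21285141  99.41767068]
0 [[327.2, 97.6], [325.6, 152.5]]
0.05 [[327.1, 92.2], [325.6, 148.8]]
0.1 [[326.9, 87.4], [325.5, 145.3]]
```

```bash
python3 -c "
from bench import ctrl
print(ctrl.close_job())"
```

```text
the job is handed in; nothing more can be done
None
```

The job is done and handed in at about 17 s: the lever was pressed to its lower stop, the bracket was slid so all of it lies flat on the shelf, and the lever is back fully up (within a pixel of its starting view).

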